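# Free-running check of a rotary microtome

## Task

Do the morning free-running check on the rotary microtome, which has no block or blade in it: swing the red-knobbed lock lever on its top fully to the left, away from the wheel, to free it, then take the handwheel by its crank handle through exactly one slow turn, clockwise seen from the wheel's side, so that the specimen head goes right down and back up to its top. With the handle at the top again, swing the lever fully back towards the wheel to lock it and let go. Leave everything else where it lies.

Things in the scene. Friction and masses are not known exactly. Their poses are not given: they have to be found in the camera images.
- microtome: Rotary microtome, fixed: white housing 320 x 220 mm, flat top 250 mm above the bench; wheel on its right side. Origin: on the bench below the wheel's axis, in the plane of the housing's right side. x to the machine's back, y to its left (housing fills x -100..220, y 0..220 mm; wheel and handle at negative y), z up. On top a tool tray behind x = 60 mm and the lever's boss, 8 mm high; otherwise bare.
- wheel_centre (a point): Centre of the handwheel's outer face, on its axis, 145 mm above the bench; same axes as the microtome. The wheel is an upright disc 170 mm across, 25 mm thick, its axis along the microtome's y; below the hub a counterweight stands 4 mm proud of this face.
- handle_grip (a point): Middle of the black crank handle, on its axis: 68 mm from the wheel's axis, 60 mm outboard (microtome -y) of its outer face. A cylinder 28 mm in diameter, parallel to microtome y, from 10 to 95 mm off the wheel's face, then a 33 mm collar 6 mm wide. It spins freely on its pin, so the hand need not turn. Starts at the top, 213 mm above the bench; at the bottom 77 mm.
- handwheel (a joint): Turn of the wheel, rad, counted past a full turn (6.283): 0 at the start, handle at the top, locked. Grows clockwise seen from the wheel's side: at a the handle is at microtome x = 68 sin(a) mm, height 145 + 68 cos(a) mm (over the top to the back, then down). Nearly balanced, stays where left; about 3 to 6 N at the handle turns it. Locked, it has about 0.03 rad of play.
- specimen_head (a joint): Travel of the specimen head down from its top position, m: 0 at the top, 0.060 at the bottom (reached at half a turn of the wheel); driven by the wheel.
- head_front (a point): Middle of the empty clamp on the specimen head, at the front of the machine, 190 mm above the bench when the head is at the top.
- lock_lever (a joint): Lock lever, rad: 0 locked (knob to the right, near the wheel), 0.8 free (to the left), a stop at each end. Stays where left; 1 to 2 N at the knob moves it. It lifts a round-nosed bolt from the one notch of the wheel's lock plate: wheel free above about 0.6; the lever goes home only with the wheel within about 0.08 rad of the full turn, drawing it true (up to 10 N at the knob).
- lever_knob (a point): Centre of the lever's red knob, an upright post 22 mm in diameter, from 12 to 48 mm above the housing's top (point 280 mm above the bench). Pivot upright at microtome x = 30, y = 75 mm; knob 85 mm from it on the front side: locked at (-48, 42) mm, free at (-48, 108) mm. The bar from pivot to knob is 16 mm wide, 10 to 18 mm above the top.
- slide_tray: flat aluminium slide tray, 200 x 85 mm, 14 mm high, lying on the bench beyond the reach of the handle's circle (its near edge 35 mm or more outboard of the handle's end); loose, to be left alone; origin under its centre, x along its length
- blade_pack: white box with orange label, 86 x 36 x 22 mm, in the tool tray on the back half of the microtome's top; loose, to be left alone; origin under its centre
- slide_box: blue slide box, 210 x 90 x 34 mm, on the bench to the right; loose, to be left alone; origin under its centre
- reagent_bottle: amber bottle with blue cap, 84 mm across, 170 mm high; loose, to be left alone; origin under its centre
- dish_stack: stack of four culture dishes, 92 mm across, 58 mm high; loose, to be left alone; origin under its centre
- wipes_box: cardboard box with green band, 215 x 115 x 85 mm; loose, to be left alone; origin under its centre
- staining_jar: open glass jar, 68 mm across, 95 mm high; loose, to be left alone; origin under its centre

How it is judged:
On the way, in this order (a step that is already met when the one before it is completed fails the run):
1. the lock lever is swung over to free while the wheel is still at its start (value of joint lock_lever above 0.66 rad and value of joint handwheel below 0.5 rad), for 0.2 s.
2. the wheel has been turned half way, specimen head at the bottom of its stroke (value of joint handwheel between 2.7 and 3.6 rad and value of joint specimen_head above 0.055 m).
3. the wheel has completed the turn, head back at the top, lever still at free (value of joint handwheel between 6.0832 and 6.4832 rad and value of joint specimen_head below 0.004 m and value of joint lock_lever above 0.5 rad), for 0.2 s.
At the end, for the whole second after the job is handed in: The handwheel stands at one full turn from its start (6.283 within 0.1 rad), at rest, the specimen head within 4 mm of its top, the lock lever back at locked (below 0.1 rad), and nothing is touched (value of joint handwheel between 6.1832 and 6.3832 rad and value of joint specimen_head below 0.004 m and value of joint lock_lever below 0.1 rad and velocity of joint handwheel between -0.05 and 0.05 rad/s and contact force between the fingers and anything else below 0.5 N).
It fails at once if the wheel is turned backwards from its start by more than 0.3 rad (value of joint handwheel below -0.3 rad).
It fails at once if the wheel overruns into a second stroke by more than 0.3 rad (value of joint handwheel above 6.5832 rad).
It fails at once if the wheel is spun faster than 4 rad/s (velocity of joint handwheel above 4 rad/s or velocity of joint handwheel below -4 rad/s).
It fails at once if something else on the bench or on the machine is shifted by more than 25 mm (distance of any of slide_tray, blade_pack, slide_box, reagent_bottle, dish_stack, wipes_box, staining_jar from where it was at the start of the episode above 0.025 m).
It also fails if it takes over 67 s, if anything falls off the work surface, if the arm or the gripper's body presses on something with over 40 N, if the wrist force passes 120 N, or if a joint passes its speed limit or range.

## Robot

A 6-joint arm with a two-finger parallel gripper is mounted at the origin on the work surface. World frame = base frame: x ahead of the robot, y to its left, z up, the work surface at z = 0. Lengths are in m, angles in rad, forces in N, time in s.
With the tool pointing down it reaches from about 0.3 to 1 m from the base axis. Payload 5.1 kg.
Tool frame: the origin (TCP) lies midway between the tips of the shut fingers; the grasp point (between the pads) lies 19 mm behind it (grasp_offset is the z of the grasp point in the tool frame, in m); z points along the fingers, y is the line along which they close (so a half turn about z gives the same grasp; the last joint's range is limited). The gripper opens to 95 mm and grips with 3 to 60 N. Pads are 20 mm wide; open, the fingers measure 119 mm over their backs; the gripper's body (75 mm by 180 mm) begins 59 mm behind the grasp point.
Start: joints at [1.259, 0.124, 1.65, -0, 1.367, -0.083], TCP at [0.147, 0.633, 0.178] pointing down, gripper open.
Joint ranges: [-2.61, 2.61], [-1.02, 2.33], [0.03, 2.71], [-1.35, 4.49], [0.32, 2.68], [-2.91, 2.91]. Speed limits (rad/s): [2.57, 2.57, 3.14, 3.14, 3.14, 3.14].

## Interface

Orientations are given as a unit quaternion [w, x, y, z].
In Python, from rig import get_state, camera, get_calibration, sign_off, grasp_offset gives the robot as it stands.
- The arm moves only by the shell command python3 -m inch 'ROWS'. ROWS is JSON, a list of rows, each a list of 7 numbers: the turn, a rotation vector about the tool's x, y, z in degrees, then the shift along the tool's x, y, z in m, then the closure, from -1 (fully open) to 1 (shut), so that 0 is half open. A call has 1 to 10 rows; each row shifts and turns the commanded pose from where the row before left it, along the tool's axes as they then stand; what a row does not reach is not made up. A row lasts 1/10 s, in which the tool goes at most 50 mm and 8.59 degrees, less where a joint would pass 70% of its speed; a pose out of reach is approached as far as the arm can. A call is refused whole if a number of a shift passes 0.05 or a number of a turn 8.59, either way. A call with a gripper value outside its range is refused whole. The fingers move at their own pace and stop on an object; the grip force is fixed at half the most. Time passes only in rows, so rows that do not move let the fingers close. It gives the time, the measured TCP pose, the force, the opening and the grip force at its end, in the units of the state.
- get_state(): the state, without advancing time (a new reading comes with each control period).
- camera(name): name is "scene" or "side" or "wrist"; returns the picture (400x640x3 uint8, red, green, blue); there is no depth.
- get_calibration(name): a dict with "intrinsics" (3x3 intrinsics, pixels), "pose" (4x4, takes a point from camera to world coordinates). Camera axes: x right, y up, looking along -z (the intrinsics and any distortion apply to the point x, -y, -z); pixel columns grow to the right and rows downward; lengths in m; the calibration is good to about 2 mm. A picture is of the moment at which its call begins: read the wrist's pose just before it. get_calibration takes no time and is no camera call; for the wrist camera it gives the pose at the moment of the call.
- sign_off(): hands the job in; it is judged then, once.
The state is a dict: "time_s": time; "qpos": joint angles; "joint_velocities": joint speeds; "effort": joint torques, N m; "ee_pos": TCP position; "eef_rot": TCP orientation; "ft_force": force on the tool from outside, world axes, zero at the start; "moment": the same for the moment, N m; "gripper_width": finger opening in m; "gripper_force": force on a finger pad.
Only numpy, scipy, OpenCV 4.12 (cv2) and the standard library are available. Lean on these libraries where they do the work, as an engineer would, in place of code of your own. Each camera call takes 0.05 s, during which the arm holds its last target. There are 200 camera calls.

## Working session

There is one attempt and no reset: what is moved stays moved. The work goes in short steps, Python scripts to look and compute and a shell command to move; the robot and the scene stay as the last step left them, time stands still between calls to the robot, and variables do not carry over. Pictures are saved under pics/ and viewed, at most 10 in all, crops included, and the job is handed in when it is done.

```bash
ls; mkdir -p pics
cat > h.py <<'E'
import numpy as np,cv2
from rig import *
def shot(n,f):
    c=get_calibration(n); im=camera(n); cv2.imwrite('pics/'+f,im[:,:,::-1]); return im,c
def ray(c,u,v):
    K=np.array(c['intrinsics']);P=np.array(c['pose'])
    d=np.linalg.inv(K)@[u,v,1]; d=P[:3,:3]@[d[0],-d[1],-d[2]]
    return P[:3,3],d/np.linalg.norm(d)
def onz(c,u,v,z):
    o,d=ray(c,u,v); return o+d*(z-o[2])/d[2]
def tri(c1,p1,c2,p2):
    o1,d1=ray(c1,*p1);o2,d2=ray(c2,*p2)
    s=np.linalg.lstsq(np.c_[d1,-d2],o2-o1,rcond=None)[0]
    a=o1+d1*s[0];b=o2+d2*s[1];return (a+b)/2,np.linalg.norm(a-b)
E
python3 - <<'E'
from h import *
print(get_state(),grasp_offset)
for n in('scene','side'):
    im,c=shot(n,n+'0.png'); print(n,c)
a=cv2.imread('pics/scene0.png');b=cv2.imread('pics/side0.png')
E
```

```text
pics
{'time_s': 0.0, 'qpos': array([ 1.25933774e+00,  1.24532443e-01,  1.65169121e+00, -5.02972128e-06,
        1.36749051e+00, -8.25836217e-02]), 'joint_velocities': array([ 0.00145462, -0.00125812, -0.0011301 , -0.00057442,  0.00025875,
        0.00109779]), 'effort': array([-1.44861093e-03, -4.17586255e+01, -3.59944689e+01,  7.75186485e-02,
        4.89806256e-02, -1.84235064e-04]), 'ee_pos': array([0.14726892, 0.63234951, 0.17695927]), 'eef_rot': array([-2.05226656e-04,  1.14187296e-01,  9.93458674e-01, -1.04071511e-03]), 'ft_force': array([-0.92132844, -0.28243587,  0.10021225]), 'moment': array([-0.00961063,  0.03798223,  0.00683076]), 'gripper_force': 0.0, 'gripper_width': 0.09514966527571149} -0.0188
scene {'intrinsics': array([[400.89665373,   0.        , 313.83477017],
       [  0.        , 400.89665373, 200.05045527],
       [  0.        ,   0.        ,   1.        ]]), 'pose': array([[ 0.36490768, -0.59140959,  0.71908072,  1.45154774],
       [ 0.93100878,  0.23847445, -0.27631972, -0.32723383],
       [-0.00806425,  0.77030165,  0.63762868,  0.96495174],
       [ 0.        ,  0.        ,  0.        ,  1.        ]])}
side {'intrinsics': array([[417.04810729,   0.        , 318.49610501],
       [  0.        , 417.04810729, 205.02432795],
       [  0.        ,   0.        ,   1.        ]]), 'pose': array([[ 0.58491327,  0.560117  , -0.58663909, -0.31301211],
       [-0.81100898,  0.41446397, -0.41289714, -0.58756322],
       [ 0.01187006,  0.71727858,  0.69668539,  1.20397529],
       [ 0.        ,  0.        ,  0.        ,  1.        ]])}
```

View pics/scene0.png

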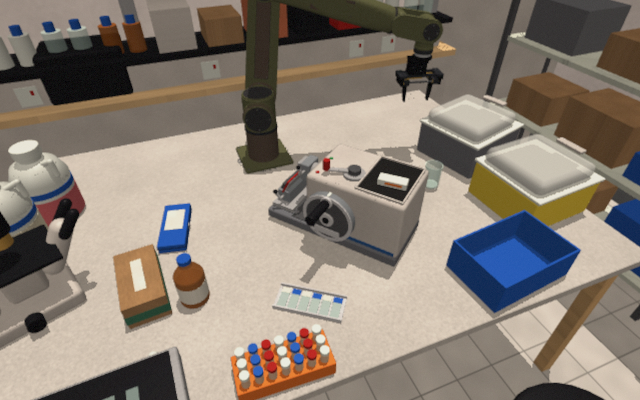

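View pics/side0.png

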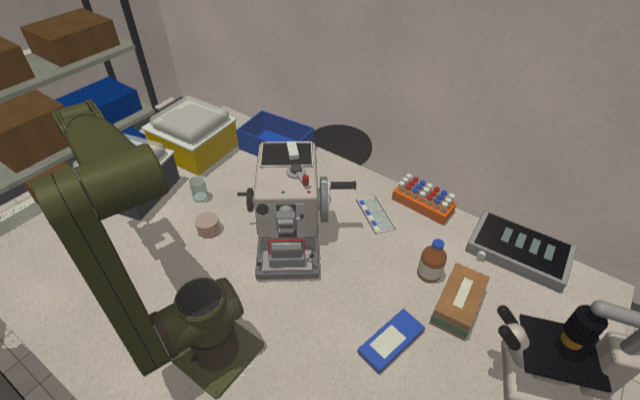

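Scene: the knob is at about (326,164) and the crank handle at about (318,213). Side: the knob is at about (305,180) and the handle at about (343,185). The machine faces the robot, with its wheel towards -y. I'll look closer at both.

Run:
```python
from h import *
a=cv2.imread('pics/scene0.png')[140:260,260:430];b=cv2.imread('pics/side0.png')[130:250,230:400]
r=lambda x:cv2.resize(x,None,fx=4.5,fy=4.5,interpolation=cv2.INTER_CUBIC)[:, :]
cv2.imwrite('pics/crop.png',cv2.resize(np.vstack([r(a),r(b)]),(425*1,600)))
cv2.imwrite('pics/cropa.png',cv2.resize(a,(800,565),interpolation=cv2.INTER_CUBIC))
cv2.imwrite('pics/cropb.png',cv2.resize(b,(800,565),interpolation=cv2.INTER_CUBIC))
for n,(x0,x1,y0,y1) in {'scene':(300,350,145,185),'side':(285,325,165,200)}.items():
    im=cv2.imread(f'pics/{n}0.png').astype(int)
    m=((im[:,:,2]>110)&(im[:,:,1]<60)&(im[:,:,0]<70)); v,u=np.nonzero(m[y0:y1,x0:x1]); print(n,u.mean()+x0,v.mean()+y0,u.min()+x0,u.max()+x0,v.min()+y0,v.max()+y0,len(u))
```

```text
scene 325.55555555555554 162.62962962962962 317 329 159 172 27
side 305.1333333333333 177.2 303 307 176 179 15
```

View pics/cropa.png

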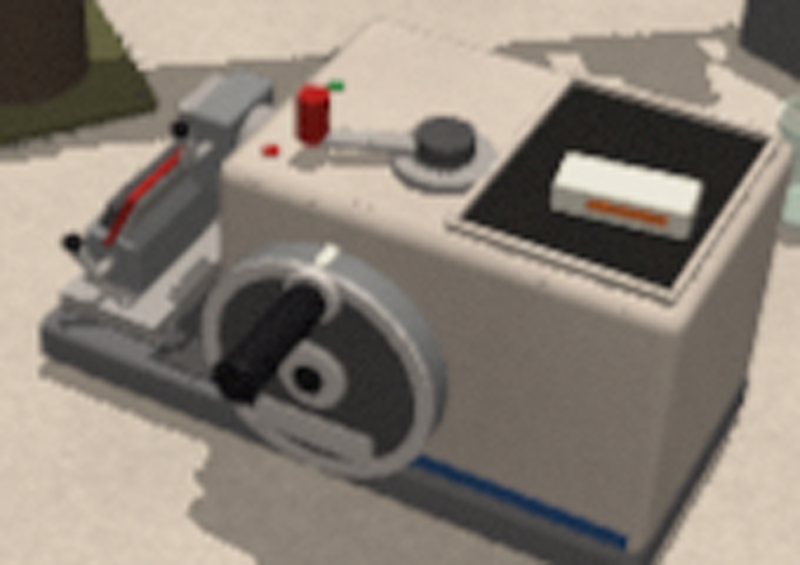

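View pics/cropb.png

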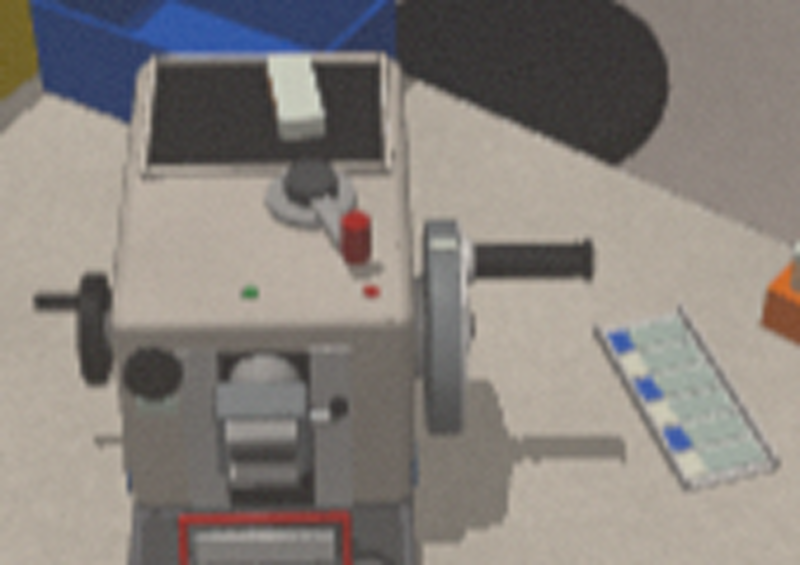

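Run:
```python
from h import *
cs,cd=get_calibration('scene'),get_calibration('side')
A=lambda x,y:(260+x/4.706,140+y/4.706)
B=lambda x,y:(230+x/4.706,130+y/4.706)
k=tri(cs,A(313,115),cd,B(355,238));print('knob',k)
o=tri(cs,A(232,380),cd,B(590,260));i=tri(cs,A(312,298),cd,B(475,260));print('hout',o,'hin',i)
d=i[0]-o[0];print('axis y dir yaw',np.degrees(np.arctan2(-d[0],d[1])),np.linalg.norm(d))
for n,c,f,pts in(('side',cd,B,[(145,175),(393,172)]),('side',cd,B,[(148,58),(386,55)]),('scene',cs,A,[(447,226),(672,300)])):
    P=[onz(c,*f(*p),.255) for p in pts];e=P[1]-P[0];print(n,P,np.degrees(np.arctan2(e[1],e[0])))
hub=ray(cs,*A(307,378));print('hub@z.145',onz(cs,*A(307,378),.145))
```

```text
knob (array([0.53616312, 0.06620637, 0.27892538]), np.float64(0.0007482063952176913))
hout (array([ 0.6829656 , -0.04650218,  0.21313276]), np.float64(0.0011818157932532367)) hin (array([0.63149693, 0.02538323, 0.21263812]), np.float64(0.0029464738077369))
axis y dir yaw 35.60198954081403 0.08841256202973072
side [array([0.5210283 , 0.25565078, 0.255     ]), array([0.63696667, 0.10586886, 0.255     ])] -52.25841569856443
side [array([0.63655279, 0.35445584, 0.255     ]), array([0.75651696, 0.20080048, 0.255     ])] -52.019584257494515
scene [array([0.6446604 , 0.11007759, 0.255     ]), array([0.75683073, 0.2006447 , 0.255     ])] 38.91764860466499
hub@z.145 [0.62918986 0.02499279 0.145     ]
```

```bash
cat >> h.py <<'E'
from scipy.spatial.transform import Rotation as R
YAW=38.;O=np.array([.600,.063,0])
RM=R.from_euler('z',YAW,degrees=True)
def go(m,head,tilt=0,Om=None):
    """m: target TCP in microtome frame; head: tool-y heading rel. microtome x (deg); tilt about microtome x. Prints tool-frame delta"""
    s=get_state();q=s['eef_rot'];C=R.from_quat([q[1],q[2],q[3],q[0]])
    h=np.radians(head);T0=np.array([[-np.sin(h),np.cos(h),0],[np.cos(h),np.sin(h),0],[0,0,-1]])
    T=RM*R.from_euler('x',tilt,degrees=True)*R.from_matrix(T0.T)
    w=O+RM.apply(m)
    print('t',s['time_s'],'tcp micro mm',(RM.inv().apply(s['ee_pos']-O)*1e3).round(1),'rot deg',(C.inv()*T).as_rotvec(degrees=True).round(2),
     'shift(tool now) mm',(C.inv().apply(w-s['ee_pos'])*1e3).round(1),'shift(tool tgt)',(T.inv().apply(w-s['ee_pos'])*1e3).round(1),'F micro',RM.inv().apply(s['ft_force']).round(1),'q',s['qpos'].round(2),'w',round(s['gripper_width'],3))
E
python3 -m inch '[[0,0,8.5,0,0,-0.05,0.2],[0,0,8.5,0,0,-0.05,0.2],[0,0,8.5,0,0,-0.05,0.2],[0,0,8.5,0,0,-0.05,0.2],[0,0,8.5,0,0,-0.05,0.2],[0,0,8.5,0,0,0,0.2],[0,0,8.5,0,0,0,0.2],[0,0,8.5,0,0,0,0.2],[0,0,8.5,0,0,0,0.2],[0,0,8.5,0,0,0,0.2]]'
python3 -c "
from h import *
go([-.051,.042,.42],-90)"
```

```text
time_s: 1.1
ee_pos: [0.1474, 0.6329, 0.4274]
eef_rot: [0.0, 0.757, 0.653, -0.001]
ft_force: [-0.2, -0.0, -0.7]
gripper_width: 0.0378
gripper_force: 0.0
t 1.1 tcp micro mm [ -5.8 727.8 427.4] rot deg [2.000e-02 8.000e-02 4.354e+01] shift(tool now) mm [-505.2  465.9    8. ] shift(tool tgt) [-45.2 685.8   7.4] F micro [-0.2  0.1 -0.7] q [ 1.26  0.09  1.28 -0.    1.78  1.41] w 0.038
```

```bash
python3 -m inch '[[0,0,8.5,0,0,0,0.2],[0,0,8.5,0,0,0,0.2],[0,0,8.5,0,0,0,0.2],[0,0,8.5,0,0,0,0.2],[0,0,8.5,0,0,0,0.2],[0,0,1,-0.005,0.05,0,0.2],[0,0,0,-0.005,0.05,0,0.2],[0,0,0,-0.005,0.05,0,0.2],[0,0,0,-0.005,0.05,0,0.2],[0,0,0,-0.005,0.05,0,0.2]]'
python3 -m inch '[[0,0,0,-0.005,0.05,0,0.2],[0,0,0,-0.005,0.05,0,0.2],[0,0,0,-0.005,0.05,0,0.2],[0,0,0,-0.005,0.05,0,0.2],[0,0,0,0,0.05,0,0.2],[0,0,0,0,0.05,0,0.2],[0,0,0,0,0.04,0,0.2],[0,0,0,0,0,0,0.2],[0,0,0,0,0,0,0.2]]'
python3 -c "
from h import *
go([-.051,.042,.38],-90)
shot('wrist','w1.png')"
```

```text
time_s: 2.1
ee_pos: [0.2837, 0.4213, 0.4277]
eef_rot: [0.0, 0.944, 0.329, -0.0]
ft_force: [0.8, -0.3, 0.5]
gripper_width: 0.038
gripper_force: 0.0
time_s: 3.0
ee_pos: [0.4782, 0.1445, 0.4274]
eef_rot: [-0.0, 0.945, 0.328, -0.001]
ft_force: [-0.6, -0.4, -0.2]
gripper_width: 0.0384
gripper_force: 0.0
t 3.0 tcp micro mm [-45.8 139.2 427.4] rot deg [-0.07  0.08  0.28] shift(tool now) mm [-5.6 97.2 47.3] shift(tool tgt) [-5.2 97.2 47.4] F micro [-0.7  0.  -0.2] q [ 0.19 -0.25  1.59  0.    1.8   1.09] w 0.038
```

View pics/w1.png

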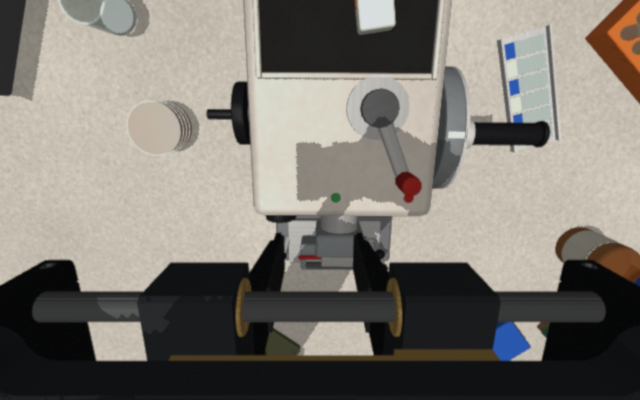

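Wrist view: the machine is square to the image. The knob top is at (411,182), the handle runs (475,132) to (549,132), and the tray front edge is level at row 76. I'll refine the frame from this.

Run:
```python
from h import *
c=get_calibration('wrist')
im=cv2.imread('pics/w1.png').astype(int)
m=((im[:,:,2]>90)&(im[:,:,1]<50)&(im[:,:,0]<60));m[:,:390]=0;m[:,430:]=0;m[:165]=0;m[195:]=0
v,u=np.nonzero(m);print(u.min(),u.max(),v.min(),v.max(),len(u))
f=lambda p:(RM.inv().apply(p-O)*1e3).round(1)
print('knobtop',f(onz(c,411,182,.298)),'hin',f(onz(c,475,132,.213)),'hout',f(onz(c,549,132,.213)))
print('trayedge',f(onz(c,258,75,.255)),f(onz(c,440,77,.255)))
print('housing sides at row 150',f(onz(c,249,150,.25)),f(onz(c,437,150,.25)))
```

```text
402 420 177 194 267
knobtop [-42.7  43.5 298. ] hin [  2.4 -54.9 213. ] hout [   3.1 -146.8  213. ]
trayedge [ 63.4 204.9 255. ] [ 62.9  10.  255. ]
housing sides at row 150 [-17.3 219.6 250. ] [-15.6   3.1 250. ]
```

```bash
sed -i 's/^YAW=.*/YAW=38.;O=np.array([.6024,.0648,0])/' h.py
python3 -m inch '[[0,0,0,-0.002,0.05,0.02,0.2],[0,0,0,0,0.047,0.03,0.2],[0,0,0,0,0,0.03,0.2],[0,0,0,0,0,0,0.2],[0,0,0,0,0,0,0.2]]'
python3 -c "
from h import *
go([-.051,.042,.275],-90)
shot('wrist','w2.png')"
```

```text
time_s: 3.55
ee_pos: [0.531, 0.0758, 0.3532]
eef_rot: [-0.0, 0.944, 0.33, -0.0]
ft_force: [-0.7, -0.2, 1.5]
gripper_width: 0.038
gripper_force: 0.0
t 3.55 tcp micro mm [-49.5  52.6 353.2] rot deg [-0.03  0.01  0.51] shift(tool now) mm [-1.6 10.7 78.2] shift(tool tgt) [-1.5 10.6 78.2] F micro [-0.6  0.3  1.5] q [ 0.04 -0.18  1.66  0.    1.66  0.94] w 0.038
```

View pics/w2.png

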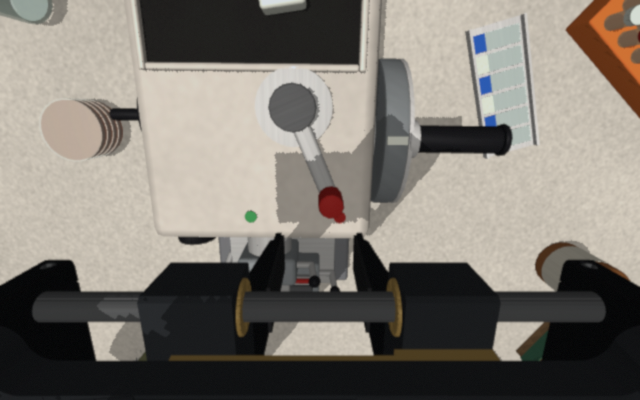

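Knob top at about (331,200) in this view. It sits slightly right of the finger centre line, which agrees with the 10 mm shift computed.

```bash
python3 -m inch '[[0,0,0.5,-0.0015,0.0105,0,0.2],[0,0,0,0,0,0.015,0.2],[0,0,0,0,0,0,0.2],[0,0,0,0,0,0,0.2],[0,0,0,0,0,0,0.2]]'
python3 -c "
from h import *
c=get_calibration('wrist');im,_=shot('wrist','w3.png');im=im.astype(int)
m=((im[:,:,0]>90)&(im[:,:,1]<50)&(im[:,:,2]<60));m[:,:280]=0;m[:,380:]=0;m[:165]=0;m[240:]=0
v,u=np.nonzero(m);print(u.min(),u.max(),v.min(),v.max(),len(u))
print((RM.inv().apply(onz(c,np.median(u),np.median(v)-1,.298)-O)*1e3).round(1))
go([-.051,.042,.275],-90)"
```

```text
time_s: 4.1
ee_pos: [0.5369, 0.0654, 0.3379]
eef_rot: [-0.0, 0.946, 0.325, 0.0]
ft_force: [0.8, -0.4, -0.1]
gripper_width: 0.0387
gripper_force: 0.0
304 333 198 225 565
[-50.9  40.2 298. ]
t 4.15 tcp micro mm [-51.2  40.7 338. ] rot deg [ 0.01 -0.01 -0.11] shift(tool now) mm [ 0.2 -1.3 63. ] shift(tool tgt) [ 0.2 -1.3 63. ] F micro [ 0.8 -0.3  0.3] q [ 0.02 -0.17  1.68 -0.    1.64  0.93] w 0.038
```

```bash
python3 -m inch '[[0,0,0,0,0,0.02,0.2],[0,0,0,0,0,0.02,0.2],[0,0,0,0,0,0.022,0.2],[0,0,0,0,0,0,0.2],[0,0,0,0,0,0,0.2]]'
python3 -m inch '[[0,0,0,0,-0.01,0,0.2],[0,0,0,0,-0.01,0,0.2],[0,0,0,0,-0.01,0,0.2],[0,0,0,0,-0.01,0,0.2],[0,0,0,0,-0.01,0,0.2],[0,0,0,0,-0.01,0,0.2],[0,0,0,0,-0.007,0,0.2],[0,0,0,0,0,0,0.2],[0,0,0,0,0,0,0.2]]'
python3 -c "
from h import *
go([-.051,.116,.275],-90)"
```

```text
time_s: 4.65
ee_pos: [0.537, 0.0653, 0.2761]
eef_rot: [-0.0, 0.946, 0.325, -0.0]
ft_force: [-0.2, 0.3, 0.1]
gripper_width: 0.0383
gripper_force: 0.0
time_s: 5.55
ee_pos: [0.4958, 0.1183, 0.2758]
eef_rot: [0.0, 0.946, 0.325, 0.0]
ft_force: [0.6, 0.7, 0.5]
gripper_width: 0.0377
gripper_force: 0.0
t 5.55 tcp micro mm [-51.1 107.8 275.8] rot deg [ 0.02  0.   -0.09] shift(tool now) mm [ 0.1 -8.2  0.8] shift(tool tgt) [ 0.1 -8.2  0.8] F micro [0.9 0.1 0.5] q [ 0.13 -0.23  1.83 -0.    1.54  1.04] w 0.038
```

Push on in small steps until the stop shows in the force.

```bash
python3 -m inch '[[0,0,0,0,-0.004,0,0.2],[0,0,0,0,-0.004,0,0.2],[0,0,0,0,0,0,0.2],[0,0,0,0,0,0,0.2]]'
python3 -c "
from h import *
c=get_calibration('wrist');im,_=shot('wrist','w4.png')
go([-.051,.118,.275],-90)"
```

```text
time_s: 5.95
ee_pos: [0.4909, 0.1245, 0.2758]
eef_rot: [0.0, 0.946, 0.325, 0.0]
ft_force: [0.0, 0.8, -0.7]
gripper_width: 0.0379
gripper_force: 0.0
t 6.0 tcp micro mm [-51.1 115.6 275.8] rot deg [ 0.    0.   -0.11] shift(tool now) mm [ 0.1 -2.4  0.8] shift(tool tgt) [ 0.1 -2.4  0.8] F micro [ 0.6  0.5 -0.1] q [ 0.14 -0.24  1.84 -0.    1.55  1.05] w 0.038
```

View pics/w4.png

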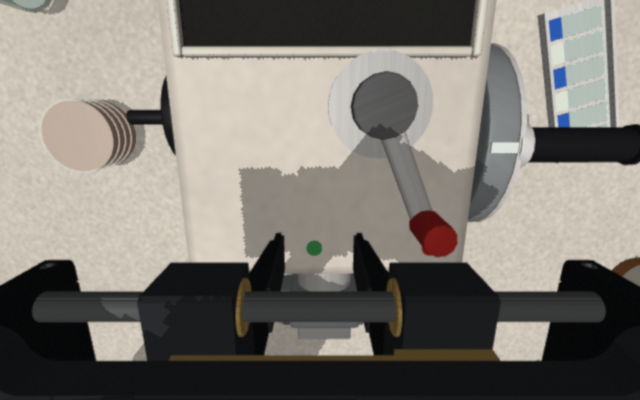

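The lever has not moved: the knob is still at about (437,240), and the finger tips are at about (280,237) and (355,237). I'll check the geometry by projecting points.

Run:
```python
from h import *
c=get_calibration('wrist');K=c['intrinsics'];P=np.array(c['pose'])
def pr(p):
    q=P[:3,:3].T@(np.array(p)-P[:3,3]); x=K@[q[0],-q[1],-q[2]]; return (x[:2]/x[2]).round(0)
s=get_state();print('tcp',pr(s['ee_pos']))
for m in([-.051,.042,.298],[-.051,.042,.262],[-.048,.042,.298],[-.051,.116+.019,.275],[-.051,.116-.019,.275],[.03,.075,.258]):
    print(m,pr(O+RM.apply(m)))
print((RM.inv().apply(P[:3,3]-O)*1e3).round(0), RM.inv().apply(P[:3,2]).round(2))
print('knobtop',(RM.inv().apply(onz(c,439,240,.298)-O)*1e3).round(1))
```

```text
tcp [317. 229.]
[-0.051, 0.042, 0.298] [440. 242.]
[-0.051, 0.042, 0.262] [422. 222.]
[-0.048, 0.042, 0.298] [440. 237.]
[-0.051, 0.135, 0.275] [288. 228.]
[-0.051, 0.097, 0.275] [345. 228.]
[0.03, 0.075, 0.258] [380. 101.]
[ 27. 115. 482.] [ 0.28 -0.    0.96]
knobtop [-49.9  42.7 298. ]
```

Run:
```python
from h import *
s=get_state();out=[]
def pr(c,p):
    K=c['intrinsics'];P=np.array(c['pose']);q=P[:3,:3].T@(np.array(p)-P[:3,3]); x=K@[q[0],-q[1],-q[2]]; return x[:2]/x[2]
for n in('scene','side'):
    im,c=shot(n,n+'1.png');u=pr(c,s['ee_pos']);x,y=int(u[0])-35,int(u[1])-35
    a=cv2.resize(im[y:y+70,x:x+100,::-1],(400,280),interpolation=cv2.INTER_CUBIC)
    cv2.drawMarker(a,tuple(int(t) for t in (u-[x,y])*4),(0,255,0),0,10)
    out.append(a)
w=cv2.imread('pics/w3.png');cv2.imwrite('pics/m.png',np.vstack([np.hstack(out),cv2.resize(w[150:350,200:486],(800,320))[:, :]])[:600])
```

```text
(no output)
```

View pics/m.png

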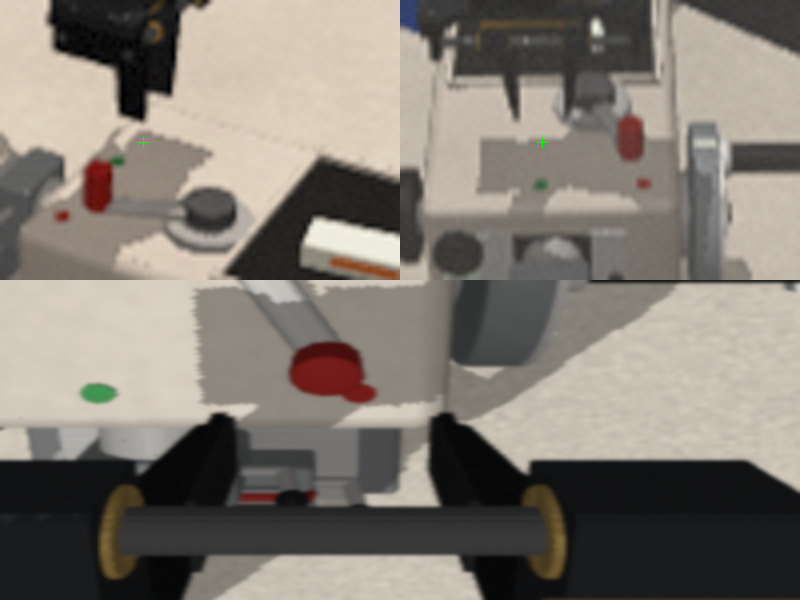

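The tips hang well above the reported TCP, shown by the green marks, in both views. I'll triangulate the tips.

Run:
```python
from h import *
s=get_state();cs,cd=get_calibration('scene'),get_calibration('side')
def pr(c,p):
    K=c['intrinsics'];P=np.array(c['pose']);q=P[:3,:3].T@(np.array(p)-P[:3,3]); x=K@[q[0],-q[1],-q[2]]; return x[:2]/x[2]
u1=pr(cs,s['ee_pos']);u2=pr(cd,s['ee_pos'])
o1=np.floor(u1)-35;o2=np.floor(u2)-35
for a,b in (((132,120),(142,116)),((127,115),(142,118)),((137,118),(142,112))):
    p,e=tri(cs,o1+np.array(a)/4,cd,o2+np.array(b)/4);print((RM.inv().apply(p-O)*1e3).round(1),e)
print((RM.inv().apply(s['ee_pos']-O)*1e3).round(1),s['qpos'])
```

```text
[-55.3 110.9 302.6] 0.010974950061504283
[-60.2 111.  305.1] 0.009949535127144781
[-51.8 111.3 304.7] 0.009589980721034098
[-51.1 115.6 275.8] [ 1.42207131e-01 -2.41397191e-01  1.83788484e+00 -3.07614411e-05
  1.54515121e+00  1.05178463e+00]
```

The tips are about 28 mm higher than the reported TCP, so they passed above the knob. I'll go back, descend lower and repeat.

```bash
python3 -m inch '[[0,0,0,0,0.015,-0.015,0.2],[0,0,0,0.001,0.02,0,0.2],[0,0,0,0,0.02,0,0.2],[0,0,0,0,0.018,0,0.2],[0,0,0,0,0,0,0.2],[0,0,0,0,0,0.013,0.2],[0,0,0,0,0,0.013,0.2],[0,0,0,0,0,0.012,0.2],[0,0,0,0,0,0,0.2],[0,0,0,0,0,0,0.2]]'
python3 -c "
from h import *
go([-.051,.118,.252],-90)"
```

```text
time_s: 7.1
ee_pos: [0.536, 0.0679, 0.252]
eef_rot: [-0.0, 0.946, 0.325, -0.001]
ft_force: [0.2, -0.5, 0.1]
gripper_width: 0.0382
gripper_force: 0.0
t 7.1 tcp micro mm [-50.5  43.3 252. ] rot deg [-0.05  0.06 -0.08] shift(tool now) mm [ -0.6 -74.7   0.1] shift(tool tgt) [ -0.5 -74.7  -0. ] F micro [-0.1 -0.5  0.1] q [ 0.03 -0.16  1.8   0.    1.49  0.94] w 0.038
```

```bash
python3 -m inch '[[0,0,0,0,-0.008,0,0.2],[0,0,0,0,-0.008,0,0.2],[0,0,0,0,-0.01,0,0.2]]'
python3 -m inch '[[0,0,0,0,-0.01,0,0.2],[0,0,0,0,-0.01,0,0.2],[0,0,0,0,-0.01,0,0.2],[0,0,0,0,-0.01,0,0.2],[0,0,0,0,0,0,0.2]]'
python3 -c "
from h import *
go([-.051,.118,.252],-90)
c=get_calibration('wrist');im,_=shot('wrist','w5.png');im=im.astype(int)
m=((im[:,:,0]>90)&(im[:,:,1]<50)&(im[:,:,2]<60));m[:165]=0;m[270:]=0
v,u=np.nonzero(m);print(len(u));print(u.min(),u.max(),v.min(),v.max())
print((RM.inv().apply(onz(c,np.median(u),np.median(v),.29)-O)*1e3).round(1))"
```

```text
time_s: 7.4
ee_pos: [0.5203, 0.0881, 0.2534]
eef_rot: [0.001, 0.946, 0.324, 0.0]
ft_force: [0.9, -2.0, 0.2]
gripper_width: 0.0382
gripper_force: 0.9
time_s: 7.9
ee_pos: [0.4953, 0.1211, 0.253]
eef_rot: [-0.001, 0.946, 0.325, 0.0]
ft_force: [-0.3, 0.9, -0.1]
gripper_width: 0.0379
gripper_force: 0.0
t 7.9 tcp micro mm [-49.8 110.3 253. ] rot deg [-0.05 -0.05 -0.01] shift(tool now) mm [-1.2 -7.7  1. ] shift(tool tgt) [-1.2 -7.7  1. ] F micro [ 0.3  0.9 -0.1] q [ 0.13 -0.23  1.86  0.    1.51  1.04] w 0.038
784
314 439 247 269
[-54.4 101.2 290. ]
```

```bash
python3 -m inch '[[0,0,0,0,-0.005,0,0.2],[0,0,0,0,-0.003,0,0.2],[0,0,0,0,-0.001,0,0.2],[0,0,0,0,0,0,0.2],[0,0,0,0,0,0,0.2]]'
python3 -c "
from h import *
go([-.051,.118,.252],-90)
c=get_calibration('wrist');im,_=shot('wrist','w6.png');im=im.astype(int)
m=((im[:,:,0]>90)&(im[:,:,1]<50)&(im[:,:,2]<60));m[:165]=0;m[270:]=0;m[:,:280]=0;m[:,370:]=0
v,u=np.nonzero(m);print(len(u),u.min(),u.max(),v.min(),v.max())
for z in (.28,.298):print((RM.inv().apply(onz(c,np.median(u),np.median(v),z)-O)*1e3).round(1))"
```

```text
time_s: 8.45
ee_pos: [0.4912, 0.1262, 0.2528]
eef_rot: [0.001, 0.946, 0.324, 0.001]
ft_force: [4.3, -3.1, -1.8]
gripper_width: 0.0382
gripper_force: 2.3
t 8.45 tcp micro mm [-49.8 116.8 252.8] rot deg [ 0.09 -0.05 -0.14] shift(tool now) mm [-1.2 -1.2  0.8] shift(tool tgt) [-1.2 -1.2  0.8] F micro [ 1.5 -5.1 -1.8] q [ 0.15 -0.23  1.87 -0.    1.5   1.06] w 0.038
850 315 352 243 269
[-58.  106.7 280. ]
[-49.3 107.7 298. ]
```

Lever at its stop, knob at (-49,108). Now I'll back off, lift, open and turn for the handle.

```bash
python3 -m inch '[[0,0,0,0,0.006,0,0.2],[0,0,0,0,0,-0.03,0.2],[0,0,0,0,0,-0.05,0],[0,0,-8.5,0,0,-0.04,-0.3],[0,0,-8.5,0,0,0,-0.3],[0,0,-8.5,0,0,0,-0.3],[0,0,-8.5,0,0,0,-0.3],[0,0,-8.5,0,0,0,-0.3],[0,0,-8.5,0,0,0,-0.3],[0,0,-8.5,0,0,0,-0.3]]'
python3 -m inch '[[0,0,-8.5,0,0,0,-0.3],[0,0,-8.5,0,0,0,-0.3],[0,0,-8.5,0,0,0,-0.3],[0,0,-5,-0.04,0.01,0,-0.3],[0,0,0,-0.05,0.01,0,-0.3],[0,0,0,-0.05,0.01,0,-0.3],[0,0,0,-0.05,0.01,0,-0.3],[0,0,0,-0.04,0.01,0,-0.3],[0,0,0,0,0,0,-0.3]]'
python3 -c "
from h import *
go([0,-.112,.25],0)"
```

```text
time_s: 9.5
ee_pos: [0.4936, 0.122, 0.3725]
eef_rot: [-0.001, 0.658, 0.753, -0.0]
ft_force: [0.3, 0.1, 0.1]
gripper_width: 0.0615
gripper_force: 0.0
time_s: 10.4
ee_pos: [0.6721, -0.033, 0.3688]
eef_rot: [-0.003, 0.441, 0.897, -0.001]
ft_force: [-0.3, 0.4, 0.4]
gripper_width: 0.0615
gripper_force: 0.0
t 10.4 tcp micro mm [  -5.3 -120.   368.8] rot deg [-0.24 -0.25 -0.34] shift(tool now) mm [  7.5   5.7 118.8] shift(tool tgt) [  8.    5.3 118.8] F micro [-0.   0.5  0.4] q [-0.13  0.13  1.33  0.    1.69 -0.79] w 0.062
```

```bash
python3 -m inch '[[-0.2,-0.2,-0.3,0.008,0.005,0.04,-0.3],[0,0,0,0,0,0.04,-0.3],[0,0,0,0,0,0.03,-0.3],[0,0,0,0,0,0,-0.3],[0,0,0,0,0,0,-0.3]]'
python3 -c "
from h import *
go([0,-.112,.18],0)
c=get_calibration('wrist');im,_=shot('wrist','w7.png')
s=get_state();P=np.array(c['pose']);K=c['intrinsics']
for dz in(0,.028):
  q=P[:3,:3].T@(s['ee_pos']+[0,0,dz]-P[:3,3]); x=K@[q[0],-q[1],-q[2]];print(x[:2]/x[2])
"
```

```text
time_s: 10.9
ee_pos: [0.6691, -0.0198, 0.2632]
eef_rot: [0.002, 0.437, 0.9, 0.001]
ft_force: [0.8, 0.1, 0.5]
gripper_width: 0.0618
gripper_force: 0.0
t 10.9 tcp micro mm [   0.5 -107.7  263.2] rot deg [0.17 0.13 0.21] shift(tool now) mm [-4.1 -0.8 83.2] shift(tool tgt) [-4.3 -0.5 83.2] F micro [ 0.7 -0.4  0.5] q [-0.11  0.13  1.51  0.    1.51 -0.78] w 0.062
[319.07921138 229.50527136]
[319.33120242 247.04070938]
```

View pics/w7.png

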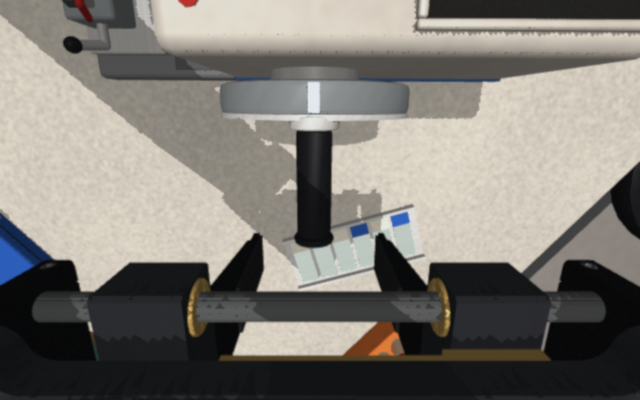

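Handle centred at col 314, from row 120 at the wheel face to row 245 at the collar end; it is upright in the image, so the yaw is right. Computing the handle position.

```bash
python3 -c "
from h import *
c=get_calibration('wrist')
f=lambda p:(RM.inv().apply(p-O)*1e3).round(1)
print(f(onz(c,314,150,.227)),f(onz(c,314,225,.227)),'end top',f(onz(c,314,236,.229)),'end bottom',f(onz(c,314,247,.213)),'wheel top mark',f(onz(c,314,80,.23)),f(onz(c,314,115,.23)))"
```

```text
[ -1.9 -62.5 227. ] [  -1.8 -121.   227. ] end top [  -1.8 -129.5  229. ] end bottom [  -1.9 -146.   213. ] wheel top mark [ -1.9 -14.4 230. ] [ -1.9 -37.6 230. ]
```

```bash
python3 -m inch '[[0.2,0.1,0.2,-0.002,-0.0025,0.03,-0.3],[0,0,0,0,0,0.03,-0.3],[0,0,0,0,0,0.02,-0.3],[0,0,0,0,0,0.015,-0.3],[0,0,0,0,0,0,-0.3],[0,0,0,0,0,0,0.2],[0,0,0,0,0,0,0.8],[0,0,0,0,0,0,0.8],[0,0,0,0,0,0,0.8]]'
python3 -c "
from h import *
go([0,-.112,.168],0)"
```

```text
time_s: 11.85
ee_pos: [0.6697, -0.0236, 0.169]
eef_rot: [0.002, 0.438, 0.899, -0.0]
ft_force: [0.5, -0.4, 0.2]
gripper_width: 0.0351
gripper_force: 0.0
t 11.85 tcp micro mm [  -1.4 -111.1  169. ] rot deg [ 0.07  0.17 -0.01] shift(tool now) mm [-0.9  1.4  1.1] shift(tool tgt) [-0.9  1.4  1. ] F micro [ 0.2 -0.6  0.2] q [-0.11  0.17  1.61 -0.    1.35 -0.78] w 0.035
```

```bash
python3 -m inch '[[0,0,0,0,0,0,0.8],[0,0,0,0,0,0,0.8],[0,0,0,0,0,0,0.8],[0,0,0,0,0,0,0.8]]'
python3 -c "
from h import *
go([0,-.112,.168],0)"
```

```text
time_s: 12.25
ee_pos: [0.6691, -0.0239, 0.1683]
eef_rot: [0.001, 0.438, 0.899, -0.001]
ft_force: [-2.9, -2.0, 3.5]
gripper_width: 0.0276
gripper_force: 30.0
t 12.25 tcp micro mm [  -2.  -110.9  168.3] rot deg [-0.02  0.13 -0.02] shift(tool now) mm [-1.1  2.   0.3] shift(tool tgt) [-1.1  2.   0.3] F micro [-3.5  0.3  3.5] q [-0.11  0.17  1.61 -0.    1.35 -0.78] w 0.028
```

```bash
python3 -c "
import numpy as np
a=np.radians(np.arange(0,361,6));y=np.round(.068*np.sin(a),4);z=np.round(.068*(1-np.cos(a)),4)
print([(round(p,4),round(q,4)) for p,q in zip(np.diff(y),np.diff(z))][:15])"
python3 -m inch '[[0,0,0,0.0,0.0071,0.0004,0.8],[0,0,0,0,0.007,0.0011,0.8],[0,0,0,0,0.0069,0.0018,0.8],[0,0,0,0,0.0067,0.0026,0.8],[0,0,0,0,0.0063,0.0032,0.8]]'
python3 -c "
from h import *
go([.032,-.112,.159],0)"
```

```text
[(np.float64(0.0071), np.float64(0.0004)), (np.float64(0.007), np.float64(0.0011)), (np.float64(0.0069), np.float64(0.0018)), (np.float64(0.0067), np.float64(0.0026)), (np.float64(0.0063), np.float64(0.0032)), (np.float64(0.006), np.float64(0.0039)), (np.float64(0.0055), np.float64(0.0045)), (np.float64(0.005), np.float64(0.005)), (np.float64(0.0045), np.float64(0.0055)), (np.float64(0.0039), np.float64(0.006)), (np.float64(0.0032), np.float64(0.0063)), (np.float64(0.0026), np.float64(0.0067)), (np.float64(0.0018), np.float64(0.0069)), (np.float64(0.0011), np.float64(0.007)), (np.float64(0.0004), np.float64(0.0071))]
time_s: 12.75
ee_pos: [0.6964, -0.0026, 0.1581]
eef_rot: [0.001, 0.438, 0.899, -0.001]
ft_force: [-1.5, -4.5, 0.2]
gripper_width: 0.0274
gripper_force: 30.0
t 12.75 tcp micro mm [  32.6 -111.   158.1] rot deg [-0.04  0.12 -0.  ] shift(tool now) mm [-1.  -0.6 -0.9] shift(tool tgt) [-1.  -0.6 -0.9] F micro [-4.  -2.6  0.2] q [-0.08  0.24  1.56 -0.    1.35 -0.74] w 0.027
```

```bash
python3 -m inch '[[0,0,0,0,0.006,0.0039,0.8],[0,0,0,0,0.0055,0.0045,0.8],[0,0,0,0,0.005,0.005,0.8],[0,0,0,0,0.0045,0.0055,0.8],[0,0,0,0,0.0039,0.006,0.8],[0,0,0,0,0.0032,0.0063,0.8],[0,0,0,0,0.0026,0.0067,0.8],[0,0,0,0,0.0018,0.0069,0.8],[0,0,0,0,0.0011,0.007,0.8],[0,0,0,0,0.0004,0.0071,0.8]]'
python3 -c "
from h import *
go([.066,-.111,.1],0)"
```

```text
time_s: 13.75
ee_pos: [0.7217, 0.0172, 0.0989]
eef_rot: [-0.0, 0.438, 0.899, -0.002]
ft_force: [-5.9, -6.4, 3.1]
gripper_width: 0.0275
gripper_force: 30.0
t 13.75 tcp micro mm [  64.7 -111.    98.9] rot deg [-0.24  0.07 -0.01] shift(tool now) mm [-0.   1.3 -1.1] shift(tool tgt) [-0.   1.3 -1.1] F micro [-8.6 -1.5  3.1] q [-0.05  0.33  1.54 -0.    1.27 -0.71] w 0.028
```

```bash
python3 -m inch '[[0,0,0,0,-0.0004,0.0071,0.8],[0,0,0,0,-0.0011,0.007,0.8],[0,0,0,0,-0.0018,0.0069,0.8],[0,0,0,0,-0.0026,0.0067,0.8],[0,0,0,0,-0.0032,0.0063,0.8],[0,0,0,0,-0.0039,0.006,0.8],[0,0,0,0,-0.0045,0.0055,0.8],[0,0,0,0,-0.005,0.005,0.8]]'
python3 -c "
from h import *
go([.0256,-.111,.0378],0)"
```

```text
time_s: 14.55
ee_pos: [0.7054, 0.0044, 0.0511]
eef_rot: [0.001, 0.438, 0.899, -0.0]
ft_force: [-6.2, -3.0, 11.1]
gripper_width: 0.0274
gripper_force: 30.0
t 14.55 tcp micro mm [  44.  -111.    51.1] rot deg [ 0.02  0.1  -0.01] shift(tool now) mm [  0.  -18.4  13.3] shift(tool tgt) [  0.  -18.4  13.3] F micro [-6.8  1.5 11.1] q [-0.07  0.34  1.62 -0.    1.18 -0.73] w 0.027
```

```bash
python3 -m inch '[[0,0,0,0,-0.0055,0.0045,0.8],[0,0,0,0,-0.006,0.0039,0.8],[0,0,0,0,-0.0063,0.0032,0.8],[0,0,0,0,-0.0067,0.0026,0.8],[0,0,0,0,-0.0069,0.0018,0.8],[0,0,0,0,-0.007,0.0011,0.8],[0,0,0,0,-0.0071,0.0004,0.8]]'
python3 -c "
from h import *
go([-.002,-.111,.0323],0)"
```

```text
time_s: 15.25
ee_pos: [0.6701, -0.0231, 0.0323]
eef_rot: [0.002, 0.438, 0.899, 0.001]
ft_force: [3.2, 1.5, 5.5]
gripper_width: 0.0274
gripper_force: 30.0
t 15.25 tcp micro mm [  -0.8 -111.    32.3] rot deg [ 0.15  0.14 -0.  ] shift(tool now) mm [-0.  -1.2  0. ] shift(tool tgt) [-0.  -1.2  0. ] F micro [ 3.4 -0.8  5.5] q [-0.11  0.29  1.72  0.    1.13 -0.78] w 0.027
```

Half-way, on track. Continue 180° to 270°.

```bash
python3 -m inch '[[0,0,0,0,-0.0071,-0.0004,0.8],[0,0,0,0,-0.007,-0.0011,0.8],[0,0,0,0,-0.0069,-0.0018,0.8],[0,0,0,0,-0.0067,-0.0026,0.8],[0,0,0,0,-0.0063,-0.0032,0.8],[0,0,0,0,-0.006,-0.0039,0.8],[0,0,0,0,-0.0055,-0.0045,0.8],[0,0,0,0,-0.005,-0.005,0.8]]'
python3 -c "
from h import *
go([-.0525,-.111,.0545],0)"
```

```text
time_s: 16.05
ee_pos: [0.6287, -0.0553, 0.054]
eef_rot: [0.0, 0.439, 0.899, -0.001]
ft_force: [5.7, 1.0, -1.7]
gripper_width: 0.0272
gripper_force: 30.0
t 16.05 tcp micro mm [ -53.2 -110.8   54. ] rot deg [-0.05  0.08 -0.02] shift(tool now) mm [-0.2  0.7 -0.5] shift(tool tgt) [-0.2  0.7 -0.5] F micro [ 5.1 -2.7 -1.7] q [-0.17  0.19  1.8  -0.    1.16 -0.83] w 0.027
```

```bash
python3 -m inch '[[0,0,0,0,-0.0045,-0.0055,0.8],[0,0,0,0,-0.0039,-0.006,0.8],[0,0,0,0,-0.0032,-0.0063,0.8],[0,0,0,0,-0.0026,-0.0067,0.8],[0,0,0,0,-0.0018,-0.0069,0.8],[0,0,0,0,-0.0011,-0.007,0.8],[0,0,0,0,-0.0004,-0.0071,0.8],[0,0,0,0,0.0004,-0.0071,0.8],[0,0,0,0,0.0011,-0.007,0.8],[0,0,0,0,0.0018,-0.0069,0.8]]'
python3 -c "
from h import *
go([-.0667,-.111,.1213],0)"
```

```text
time_s: 17.05
ee_pos: [0.6168, -0.0644, 0.1211]
eef_rot: [-0.0, 0.438, 0.899, -0.002]
ft_force: [-0.4, -5.3, -2.5]
gripper_width: 0.0273
gripper_force: 30.0
t 17.05 tcp micro mm [ -68.2 -110.7  121.1] rot deg [-0.22  0.07 -0.01] shift(tool now) mm [-0.3  1.5 -0.2] shift(tool tgt) [-0.3  1.5 -0.2] F micro [-3.6 -3.9 -2.5] q [-0.19  0.1   1.77 -0.    1.27 -0.85] w 0.027
```

```bash
python3 -m inch '[[0,0,0,0,0.0026,-0.0067,0.8],[0,0,0,0,0.0032,-0.0063,0.8],[0,0,0,0,0.0039,-0.006,0.8],[0,0,0,0,0.0045,-0.0055,0.8],[0,0,0,0,0.005,-0.005,0.8],[0,0,0,0,0.0055,-0.0045,0.8],[0,0,0,0,0.006,-0.0039,0.8],[0,0,0,0,0.0063,-0.0032,0.8]]'
python3 -m inch '[[0,0,0,0,0.0067,-0.0026,0.8],[0,0,0,0,0.0069,-0.0018,0.8],[0,0,0,0,0.007,-0.0011,0.8],[0,0,0,0,0.0055,-0.0004,0.8],[0,0,0,0,0,0,0.8],[0,0,0,0,0,0,0.8]]'
python3 -c "
from h import *
go([-.002,-.111,.1683],0)"
```

```text
time_s: 17.85
ee_pos: [0.6474, -0.0407, 0.1631]
eef_rot: [0.001, 0.439, 0.899, -0.001]
ft_force: [-2.1, -4.0, 0.7]
gripper_width: 0.0269
gripper_force: 30.0
time_s: 18.45
ee_pos: [0.6695, -0.0235, 0.1683]
eef_rot: [0.002, 0.438, 0.899, 0.001]
ft_force: [5.2, -0.8, 2.2]
gripper_width: 0.0273
gripper_force: 30.0
t 18.45 tcp micro mm [  -1.5 -110.9  168.3] rot deg [0.22 0.17 0.01] shift(tool now) mm [-0.1 -0.5 -0. ] shift(tool tgt) [-0.1 -0.5 -0. ] F micro [ 3.6 -3.9  2.2] q [-0.12  0.17  1.62  0.    1.35 -0.78] w 0.027
```

```bash
python3 -m inch '[[0,0,0,0,0,0,0.3],[0,0,0,0,0,0,-0.3],[0,0,0,0,0,0,-0.3],[0,0,0,0,0,0,-0.3],[0,0,0,0,0,-0.03,-0.3],[0,0,0,0,0,-0.05,-0.3],[0,0,0,0,0,-0.05,-0.3],[0,0,0,0,0,-0.05,0],[0,0,8.5,0,0,0,0.2],[0,0,8.5,0,0,0,0.2]]'
python3 -m inch '[[0,0,8.5,0,0,0,0.2],[0,0,8.5,0,0,0,0.2],[0,0,8.5,0,0,0,0.2],[0,0,8.5,0,0,0,0.2],[0,0,8.5,0,0,0,0.2],[0,0,8.5,0,0,0,0.2],[0,0,8.5,0,0,0,0.2],[0,0,8.5,0,0,0,0.2],[0,0,5,0,0,0,0.2]]'
python3 -c "
from h import *
go([-.050,.107,.33],-90)"
```

```text
time_s: 19.45
ee_pos: [0.6684, -0.0243, 0.3512]
eef_rot: [0.003, 0.569, 0.822, 0.001]
ft_force: [0.6, -0.1, -0.4]
gripper_width: 0.043
gripper_force: 0.0
time_s: 20.35
ee_pos: [0.6673, -0.0242, 0.3474]
eef_rot: [0.0, 0.946, 0.323, -0.0]
ft_force: [0.2, 0.5, -0.2]
gripper_width: 0.038
gripper_force: 0.0
t 20.35 tcp micro mm [  -3.6 -110.1  347.4] rot deg [ 0.05  0.03 -0.27] shift(tool now) mm [ -47.4 -216.9   17.2] shift(tool tgt) [ -46.4 -217.1   17.4] F micro [ 0.5  0.3 -0.2] q [-0.12  0.11  1.38 -0.    1.65  0.8 ] w 0.038
```

```bash
python3 -m inch '[[0,0,-0.3,-0.01,-0.045,0,0.2],[0,0,0,-0.01,-0.045,0,0.2],[0,0,0,-0.01,-0.045,0,0.2],[0,0,0,-0.01,-0.045,0,0.2],[0,0,0,-0.0065,-0.037,0.01,0.2],[0,0,0,0,0,0,0.2],[0,0,0,0,0,0,0.2],[0,0,0,0,0,0,0.2]]'
python3 -c "
from h import *
go([-.050,.107,.252],-90)
c=get_calibration('wrist');im,_=shot('wrist','w8.png');im=im.astype(int)
m=((im[:,:,0]>90)&(im[:,:,1]<50)&(im[:,:,2]<60));m[:165]=0;m[235:]=0;m[:,:270]=0;m[:,370:]=0
v,u=np.nonzero(m);print(len(u),u.min(),u.max(),v.min(),v.max())
print((RM.inv().apply(onz(c,np.median(u),np.median(v),.296)-O)*1e3).round(1))"
```

```text
time_s: 21.15
ee_pos: [0.4975, 0.1169, 0.3376]
eef_rot: [0.001, 0.945, 0.328, 0.0]
ft_force: [-0.2, 0.2, -0.4]
gripper_width: 0.0382
gripper_force: 0.0
t 21.15 tcp micro mm [-50.6 105.6 337.6] rot deg [0.12 0.   0.25] shift(tool now) mm [ 0.6 -1.5 85.5] shift(tool tgt) [ 0.6 -1.4 85.6] F micro [-0.1  0.3 -0.4] q [ 0.13 -0.24  1.73 -0.    1.64  1.03] w 0.038
481 302 327 199 222
[-50.8 108.2 296. ]
```

```bash
python3 -m inch '[[0,0,0,0,-0.002,0.03,0.2],[0,0,0,0,0,0.03,0.2],[0,0,0,0,0,0.0255,0.2],[0,0,0,0,0,0,0.2],[0,0,0,0,0,0,0.2],[0,0,0,0,0.008,0,0.2],[0,0,0,0,0.008,0,0.2],[0,0,0,0,0.01,0,0.2],[0,0,0,0,0.01,0,0.2],[0,0,0,0,0.01,0,0.2]]'
python3 -m inch '[[0,0,0,0,0.007,0,0.2],[0,0,0,0,0.007,0,0.2],[0,0,0,0,0.005,0,0.2],[0,0,0,0,0.003,0,0.2],[0,0,0,0,0.002,0,0.2],[0,0,0,0,0,0,0.2],[0,0,0,0,0,0,0.2]]'
python3 -c "
from h import *
go([-.050,.033,.252],-90)"
```

```text
time_s: 22.2
ee_pos: [0.5251, 0.0819, 0.2524]
eef_rot: [0.001, 0.945, 0.328, 0.001]
ft_force: [-0.6, 0.8, 0.4]
gripper_width: 0.0381
gripper_force: 0.6
time_s: 22.9
ee_pos: [0.539, 0.0636, 0.2519]
eef_rot: [0.001, 0.945, 0.328, 0.0]
ft_force: [-0.2, 0.8, 0.1]
gripper_width: 0.0378
gripper_force: 0.2
t 22.9 tcp micro mm [-50.7  38.1 251.9] rot deg [0.14 0.05 0.3 ] shift(tool now) mm [ 0.6  5.1 -0.1] shift(tool tgt) [ 0.7  5.1 -0.1] F micro [0.4 0.8 0.1] q [ 0.02 -0.15  1.8  -0.    1.49  0.92] w 0.038
```

```bash
python3 -m inch '[[0,0,0,0,0.003,0,0.2],[0,0,0,0,0.002,0,0.2],[0,0,0,0,0.002,0,0.2],[0,0,0,0,0,0,0.2],[0,0,0,0,0,0,0.2]]'
python3 -c "
from h import *
go([-.050,.033,.252],-90)
c=get_calibration('wrist');im,_=shot('wrist','w9.png');im=im.astype(int)
m=((im[:,:,0]>90)&(im[:,:,1]<50)&(im[:,:,2]<60));m[:165]=0;m[275:]=0;m[:,:270]=0;m[:,370:]=0
v,u=np.nonzero(m);print(len(u),u.min(),u.max(),v.min(),v.max())
print((RM.inv().apply(onz(c,np.median(u),np.median(v),.298)-O)*1e3).round(1))"
```

```text
time_s: 23.4
ee_pos: [0.5419, 0.0609, 0.2517]
eef_rot: [-0.002, 0.945, 0.328, -0.001]
ft_force: [-5.1, 9.2, 1.0]
gripper_width: 0.0381
gripper_force: 5.0
t 23.4 tcp micro mm [-50.1  34.2 251.7] rot deg [-0.28  0.    0.35] shift(tool now) mm [ 0.1  1.2 -0.3] shift(tool tgt) [ 0.1  1.2 -0.3] F micro [ 1.6 10.3  1. ] q [ 0.01 -0.14  1.79  0.    1.49  0.91] w 0.038
1079 284 329 243 274
[-50.2  40.7 298. ]
```

```bash
python3 -m inch '[[0,0,0,0,0.0015,0,0.2],[0,0,0,0,0.0015,0,0.2],[0,0,0,0,0,0,0.2],[0,0,0,0,0,0,0.2]]'
python3 -c "
from h import *
go([-.050,.033,.252],-90)"
```

```text
time_s: 23.85
ee_pos: [0.5419, 0.0609, 0.2515]
eef_rot: [-0.005, 0.944, 0.329, -0.002]
ft_force: [-10.1, 15.7, 2.4]
gripper_width: 0.0383
gripper_force: 9.1
t 23.85 tcp micro mm [-50.1  34.2 251.5] rot deg [-0.65  0.04  0.42] shift(tool now) mm [ 0.1  1.2 -0.5] shift(tool tgt) [ 0.1  1.2 -0.5] F micro [ 1.7 18.6  2.4] q [ 0.01 -0.14  1.79  0.01  1.5   0.91] w 0.038
```

Hard stop, with the knob back at y ≈ 42. Back off, lift and check.

```bash
python3 -m inch '[[0,0,0,0,-0.011,0,0.2],[0,0,0,0,0,0,0.2],[0,0,0,0,0,-0.03,0.2],[0,0,0,0,0,-0.05,0.2],[0,0,0,0,0,-0.05,0.2],[0,0,0,0,-0.04,-0.03,0.2],[0,0,0,0,-0.05,0,0.2],[0,0,0,0,0,0,0.2],[0,0,0,0,0,0,0.2],[0,0,0,0,0,0,0.2]]'
python3 - <<'E'
from h import *
go([-.050,.1,.4],-90)
im,c=shot('wrist','w10.png');i=im.astype(int)
m=((i[:,:,0]>90)&(i[:,:,1]<50)&(i[:,:,2]<60)).astype(np.uint8)
n,_,st,ce=cv2.connectedComponentsWithStats(m)
for s,p in zip(st[1:],ce[1:]):
    if s[4]>60: print(s,(RM.inv().apply(onz(c,*p,.296)-O)*1e3).round(1))
E
```

```text
time_s: 24.85
ee_pos: [0.483, 0.1347, 0.4112]
eef_rot: [0.001, 0.945, 0.327, -0.0]
ft_force: [-0.6, -0.4, -0.5]
gripper_width: 0.038
gripper_force: 0.0
t 24.85 tcp micro mm [-51.1 128.6 411.2] rot deg [0.13 0.07 0.23] shift(tool now) mm [ 1.  28.6 11.2] shift(tool tgt) [ 1.1 28.6 11.2] F micro [-0.7  0.  -0.5] q [ 0.17 -0.25  1.62 -0.    1.77  1.07] w 0.038
[588  30  52  68 704] [  67.7 -138.9  296. ]
[395 178  20  26 351] [-52.8  42.  296. ]
```

View pics/w10.png

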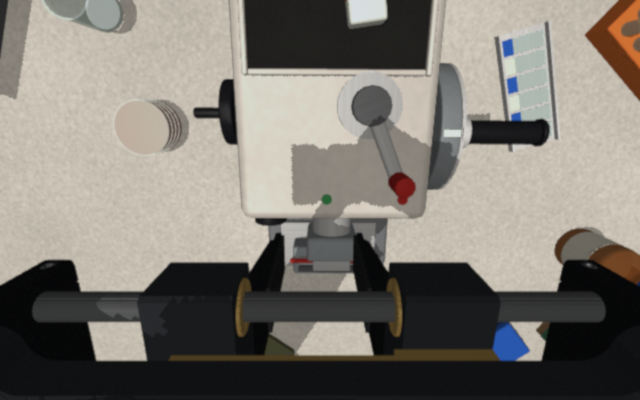

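The lever is back at locked, with the knob at (403,187), the handle at the top and white mark at (453,133) as at the start. Everything else is undisturbed and the gripper is clear.

```bash
python3 -c "
from rig import *
print(sign_off())"
```

```text
the job is handed in; nothing more can be done
None
```

The free-running check is complete and handed in: I freed the lever, took the wheel through one clockwise turn, swung the lever back to its locked stop, and moved the gripper clear; the judge's verdict was not shown.

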